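Seal the marmalade jar in the lid press

TASK

Seal the one marmalade jar that has no paper label and whose push-on lid still stands proud: stand it in the round nest of the lid press's carriage while the carriage is drawn out, let go of it, and push the carriage fully home under the ram (it has a black post for this), the lid still unpressed until then. Then press the ram's black palm knob down until the lid is fully seated and the foot's spring is squeezed by about 12 mm (about 10 N on the lid; never 20 N), and keep holding it there: the program finishes while still holding the knob down. Leave everything else where it stands.

Things in the scene. Friction and masses are not known exactly. Their poses are not given: they have to be found in the camera images.
- jar: the jar to seal, loose, about 0.16 kg, one of three on the board: amber glass without paper label, 44 mm diameter, glass body 50 mm high, 36 mm neck, flat brass-coloured lid (45 mm diameter, 12 mm thick) whose underside is 56 mm above the jar's base while proud, so 68 mm high in all (62 mm sealed). Which of the three places it has varies. Origin: centre of its underside, z up.
- lid (a joint): how far the jar's lid has been pushed down, m: 0 = standing 6 mm proud (start), 0.006 = fully seated. It moves when pressed with about 6 N and stays where it is left.
- lid_top (a point): centre of the lid's top face
- board: round wooden board, 280 mm diameter, 18 mm thick, fixed on the worktop, carrying the three jars. Origin: centre of its underside.
- press: white lid press, fixed. Origin: on the ram's axis at worktop height; z up, y = the way the carriage slides home. Base plate 110 mm wide (x), y = -255 to +105 mm; rails along it 84 mm apart, 27 mm high. Column 60 x 35 mm at y = 68 to 102 mm, 210 mm high; its head, 44 mm wide, reaches over the ram axis to y = -20 mm, underside 160 mm and top 195 mm (bush 198 mm) above the worktop.
- carriage (a joint): travel of the carriage, m: 0 = fully drawn out, 0.13 = fully home (end stop), the nest right under the ram. Starts between 0 and 0.03. About 2 N of friction; it stays where it is left.
- nest (a point): centre of the inner floor of the round nest on the carriage, 27 mm above the worktop, where the jar's underside goes. The nest is a black ring, 64 mm outside and 54 mm inside diameter, its rim 8 mm above this floor. It travels with the carriage.
- post_top (a point): centre of the top of the black upright post on the carriage by which it is pushed: 20 mm diameter, 45 mm tall, its top 68 mm above the worktop, on the carriage's centre line 105 mm from the nest's centre, on the side away from the column
- knob_top (a point): centre of the top of the black palm knob on the ram: 44 mm diameter, rounded, its flat top 34 mm across. 268 mm above the worktop when up; travels straight down with the ram, up to 45 mm.
- ram: the ram: steel rod with the palm knob on top and the sprung foot below. Origin on its axis, at worktop height when up; travel = how far it has gone down, at most 45 mm. A return spring lifts it: about 2 N at first plus 100 N/m. Up, the foot (underside at 107 mm) hangs 12 mm above a proud lid in the nest, 18 mm above a seated one. With the lid seated, foot squeeze = travel - 18 mm; 30 mm of travel gives the wanted 12 mm, at a push of about 15 N.
- foot (a joint): how far the foot's spring is squeezed, m: 0 = free, up to 0.030. The foot is a black rubber disc (36 mm diameter) on a coil spring of 800 N/m under the ram; it slides up into the ram when it meets the lid. 0.012 (10 N on the lid) is wanted.
- sealed_a: bystander: sealed jar, 44 mm diameter, 62 mm high, with a paper label round it, on the board; origin at the centre of its underside
- sealed_b: bystander: another sealed, labelled jar, the same size, on the board; origin at the centre of its underside
- mug: bystander: blue mug, 80 mm diameter, 90 mm high; origin at the centre of its underside
- funnel: bystander: steel jam funnel, wide end up, 116 mm diameter, 75 mm high; origin at the centre of its underside
- spoon: bystander: wooden spoon, 240 mm long, lying on the worktop to the right of the board; origin under its middle, x along it
- spare_lid: bystander: spare brass-coloured lid on the worktop, 45 mm diameter, 12 mm thick; origin at the centre of its underside
- bowl: bystander: white bowl, 120 mm diameter, 50 mm high; origin at the centre of its underside
- bottle: bystander: green glass bottle, 60 mm diameter, 200 mm high; origin at the centre of its underside
There are look-alikes about, which are no part of the job. What is shaped like the jar but red is not meant.

How it is judged:
On the way, in this order (a step that is already met when the one before it is completed fails the run):
1. the unlabelled jar stands in the nest of the drawn-out carriage, lid still proud, and has been let go (horizontal distance between jar and nest below 0.008 m and z of jar in the frame of nest between -0.004 and 0.005 m and angle between jar's own z axis and vertical below 0.12 rad and value of joint carriage below 0.06 m and value of joint lid below 0.003 m and contact force between the fingers and jar below 0.1 N), for 0.2 s.
2. the carriage is fully home with the jar upright in its nest, its lid still proud (horizontal distance between jar and nest below 0.008 m and z of jar in the frame of nest between -0.004 and 0.005 m and angle between jar's own z axis and vertical below 0.12 rad and value of joint carriage above 0.122 m and value of joint lid below 0.003 m), for 0.2 s.
3. the lid is pressed fully down by the foot (horizontal distance between jar and nest below 0.008 m and z of jar in the frame of nest between -0.004 and 0.005 m and angle between jar's own z axis and vertical below 0.12 rad and value of joint carriage above 0.122 m and value of joint lid above 0.0045 m and contact force between ram and jar above 3 N), for 0.2 s.
At the end, for the whole second after the job is handed in: The jar stands upright in the nest (within 8 mm of its centre), the carriage is home (within 8 mm of its stop), the lid is down (at least 4.5 of 6 mm), and the robot is still holding the ram down so that the foot's spring is squeezed by 8 to 16 mm, with 5 to 16 N on the lid (horizontal distance between jar and nest below 0.008 m and z of jar in the frame of nest between -0.004 and 0.005 m and angle between jar's own z axis and vertical below 0.12 rad and value of joint carriage above 0.122 m and value of joint lid above 0.0045 m and value of joint foot between 0.008 and 0.016 m and contact force between ram and jar between 5 and 16 N and contact force between any of the fingers, the arm and ram above 3 N); the arm keeps its last pose, push and grip.
It fails at once if the jar is crushed: the foot presses it with more than 20 N (contact force between ram and jar above 20 N).
It fails at once if another thing is moved by more than 30 mm (distance of any of sealed_a, sealed_b, mug, funnel, spoon, spare_lid, bowl, bottle from where it was at the start of the episode above 0.03 m).
It fails at once if a sealed jar is knocked over (angle between any of sealed_a, sealed_b's own z axis and vertical above 0.5 rad).
It also fails if it takes over 70 s, if anything falls off the work surface, if the arm or the gripper's body presses on something with over 40 N, if the wrist force passes 120 N, or if a joint passes its speed limit or range.

ROBOT

A 7-joint arm with a two-finger parallel gripper is mounted at the origin on the work surface. World frame = base frame: x ahead of the robot, y to its left, z up, the work surface at z = 0. Lengths are in m, angles in rad, forces in N, time in s.
With the tool pointing down it reaches from about 0.425 to 0.875 m from the base axis. Payload 4.7 kg.
Tool frame: the origin (TCP) lies midway between the tips of the shut fingers; the grasp point (between the pads) lies 19 mm behind it; z points along the fingers, y is the direction in which the jaws open and shut (so a half turn about z gives the same grasp; the last joint's range is limited). The gripper opens to 87 mm and grips with 3 to 60 N. Pads are 19 mm wide; open, the fingers measure 117 mm over their backs; the gripper's body (75 mm by 190 mm) begins 51 mm behind the grasp point.
Start: joints at [1.118, 0.321, -0.07, 1.45, 0.023, 1.371, -0.057], TCP at [0.293, -0.58, 0.223] pointing down, gripper open.
Joint ranges: [-2.86, 2.86], [-0.3, 2.09], [-1.38, 1.24], [0.06, 2.45], [-1.56, 4.7], [0.09, 2.05], [-2.69, 2.69]. Speed limits (rad/s): [2.57, 2.57, 3.14, 3.14, 3.14, 3.14, 3.14].

INTERFACE

Orientations are given as a rotation vector (axis times angle).
In Python, from bench import * gives the robot as it stands. The module is installed in compiled form; this text tells all that it offers.
- The arm moves only by the tool play_rows, never from a script. Its argument "series" is one flat list of numbers, 7 for each row, row after row: the opening in per cent of the stroke, from 0 (shut) to 100 (fully open), then the shift along the tool's x, y, z in m, then the turn, a rotation vector about the tool's x, y, z in degrees. In form: [fingers, tx, ty, tz, rx, ry, rz, fingers, tx, ty, tz, rx, ry, rz, ...]. A call has 1 to 10 rows; each row is the pose to reach, as a shift and turn from the pose commanded when the call began, along the tool's axes at that moment; what a row does not reach only later rows make up. A row lasts 1/12 s, in which the tool goes at most 41.7 mm and 7.16 degrees, less where a joint would pass 70% of its speed; a pose out of reach is approached as far as the arm can. A call with a gripper value outside its range is refused whole. The fingers move at their own pace and stop on an object; "force" is the grip in N (left out, the last holds). Time passes only in rows, so rows that repeat a pose let the fingers close. It gives the time, the measured TCP pose, the force and the opening at its end, in the units of the state.
- get_state(): the state, without advancing time (a new reading comes with each control period).
- get_image(name): name is "side" or "top" or "wrist"; returns a dict with "frame" (420x560x3 uint8, red, green, blue), "fx", "fy", "cx", "cy" (pixels), "D" ([k1, k2, p1, p2, k3] as OpenCV has them; the pictures are not rectified), "R" (3x3) and "t" (3): a world point X has camera coordinates R X + t. Camera axes: x right, y down, z forward; pixel columns grow to the right and rows downward; lengths in m; the calibration is good to about 2 mm. A picture is of the moment at which its call begins. There is no depth.
- close_job(): hands the job in, once; it reports no verdict.
The state is a dict: "time": time; "joint_positions": joint angles; "qd": joint speeds; "joint_torque": joint torques, N m; "position": TCP position; "tool_rot": TCP orientation; "ft_force": force on the tool from outside, world axes, zero at the start; "torque": the same for the moment, N m; "grip_width": opening from 0.0 (shut) to 1.0 (fully open).
Only numpy, scipy, OpenCV 4.12 (cv2) and the standard library are available. Lean on these libraries where they do the work, as an engineer would, in place of code of your own. Each camera call takes 0.05 s, during which the arm holds its last target.

## Working session

There is one attempt and no reset: what is moved stays moved. The work goes in short steps, Python scripts to look and compute and a tool call to move; the robot and the scene stay as the last step left them, time stands still between calls to the robot, and variables do not carry over. Pictures are saved under pics/ and viewed, and the job is handed in when it is done.

Besides the shell and the picture viewer there is one more tool, called after "Emit:" in YAML: its name, and indented under it one key for each argument. play_rows: Moves the arm, as the interface text tells. Its arguments: {"type":"object","properties":{"series":{"type":"array"},"force":{"type":"number"}},"required":["series"]}

```bash
mkdir -p pics
python3 - <<'E'
from bench import *
import cv2
for n in ["side","top","wrist"]:
    d=get_image(n); cv2.imwrite(f"pics/{n}0.png",d["frame"][:,:,::-1])
    print(n,d["fx"],d["cx"],d["cy"],d["D"],d["R"],d["t"])
s=get_state();print(s)
E
```

```text
side 446.61456400597746 283.8779372178395 210.8615752308998 [-0.08218555  0.          0.          0.          0.        ] [[ 0.82373908 -0.56666261  0.01863888]
 [-0.28321328 -0.43973234 -0.85230611]
 [ 0.49116612  0.69679908 -0.52271109]] [-0.44987154  0.29355491  1.16823654]
top 398.30931021962874 282.5976420470794 212.35841638467687 [-0.0761399  0.         0.         0.         0.       ] [[ 1.69560738e-02 -9.99856232e-01 -8.80862855e-05]
 [-9.97916401e-01 -1.69176919e-02 -6.22627360e-02]
 [ 6.22522943e-02  1.14363430e-03 -9.98059790e-01]] [-0.01786661  0.52648111  1.6197131 ]
wrist 293.9976902699973 278.8802435136984 212.03572236438438 [-0.04687019  0.          0.          0.          0.        ] [[ 0.45067113 -0.89268744 -0.00215928]
 [-0.85437563 -0.43202802  0.28878032]
 [-0.25872343 -0.12830012 -0.95739295]] [-0.64763829 -0.03608264  0.39109602]
{'time': 0.15, 'joint_positions': array([ 1.11810987,  0.3216122 , -0.07011787,  1.45138164,  0.02259522,
        1.37079908, -0.05691251]), 'qd': array([ 0.00063729, -0.00377464,  0.00082787, -0.00351781, -0.00155511,
       -0.00099556,  0.00010427]), 'joint_torque': array([-6.08192968e-04, -4.91798186e+01, -4.04895237e-01, -3.12874782e+01,
       -6.39817701e-02,  4.05873545e-02,  9.20047569e-05]), 'position': array([ 0.29230552, -0.58010513,  0.22174594]), 'tool_rot': array([-3.05508016e+00, -7.26338234e-01,  6.21188590e-04]), 'ft_force': array([ 1.36713261,  0.16266358, -0.45381467]), 'torque': array([-0.00785495, -0.00441655, -0.03935997]), 'grip_width': 0.9978994497439266}
```

View pics/top0.png

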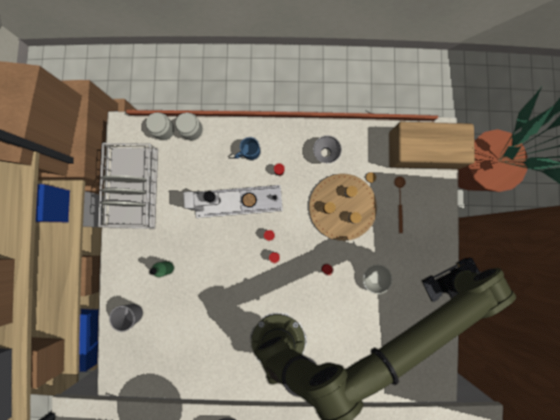

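View pics/side0.png

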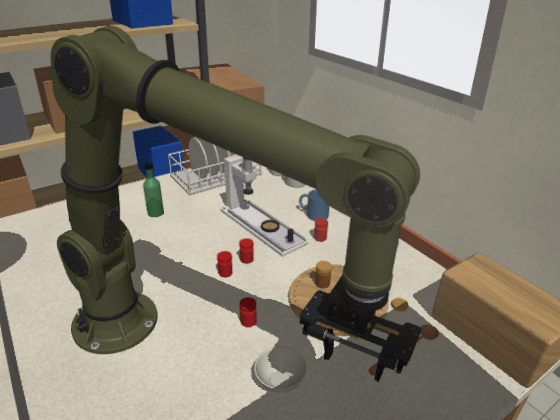

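View pics/wrist0.png

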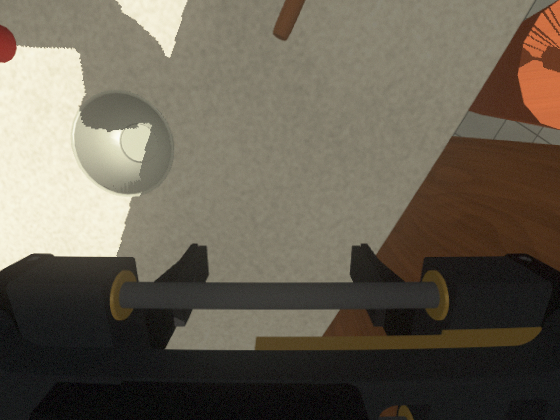

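The top view shows the press with the column at about (208,197), nest at (249,200) and post at (274,197). Three jars stand on the board at (348,190), (330,208) and (355,217). I'll enlarge these next.

```bash
cat > h.py <<'E'
from bench import *
import cv2, numpy as np
from scipy.spatial.transform import Rotation as Ro
def K(d): return np.array([[d["fx"],0,d["cx"]],[0,d["fy"],d["cy"]],[0,0,1.]])
def ray(d,px):
    u=cv2.undistortPoints(np.array([[px]],float),K(d),np.array(d["D"],float)).ravel()
    R=np.array(d["R"]);t=np.array(d["t"])
    return -R.T@t, R.T@np.array([u[0],u[1],1])
def onz(d,px,z):
    o,v=ray(d,px); return o+v*(z-o[2])/v[2]
def proj(d,X):
    p,_=cv2.projectPoints(np.array(X,float).reshape(-1,1,3),cv2.Rodrigues(np.array(d["R"]))[0],np.array(d["t"],float),K(d),np.array(d["D"],float)); return p.reshape(-1,2)
def crop(d,x0,y0,w,h,s,fn):
    cv2.imwrite(fn,cv2.resize(d["frame"][y0:y0+h,x0:x0+w,::-1],None,fx=s,fy=s,interpolation=cv2.INTER_CUBIC))
def totool(dX):
    s=get_state(); return Ro.from_rotvec(s["tool_rot"]).inv().apply(dX)
E
python3 - <<'E'
from h import *
d=get_image("top")
crop(d,300,165,100,80,7,"pics/t_board.png")
crop(d,180,175,110,50,7,"pics/t_press.png")
s=get_image("side")
crop(s,280,250,130,90,6,"pics/s_board.png")
for n,px,z in [("nest",(249,200),.035),("post",(274,197),.068),("j1",(348,190),.086),("j2",(330,208),.086),("j3",(355,217),.086)]:
    print(n,onz(d,px,z).round(3))
E
```

```text
nest [0.574 0.129 0.035]
post [0.584 0.026 0.068]
j1 [ 0.615 -0.266  0.086]
j2 [ 0.543 -0.195  0.086]
j3 [ 0.509 -0.295  0.086]
```

View pics/t_board.png

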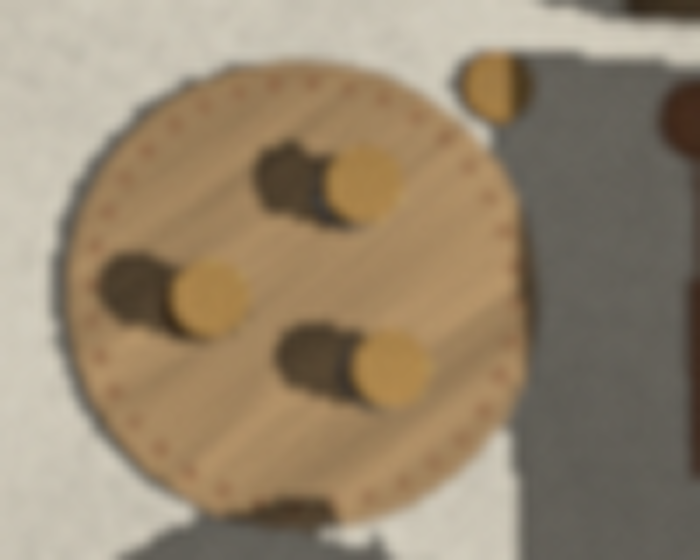

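View pics/t_press.png

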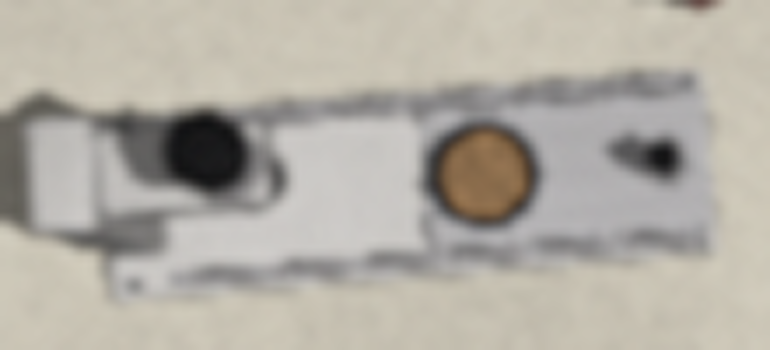

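View pics/s_board.png

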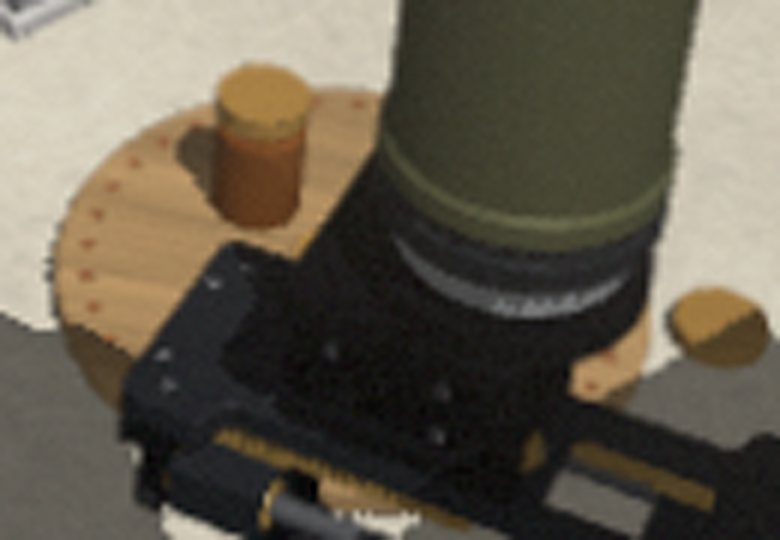

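The visible jar in the side view, crop (262,145), has no obvious label. The other two jars are hidden by the arm, so I need to move it clear before I decide. The brass disc at the upper right of the board is the spare lid.

Run:
```python
from h import *
s=get_state(); T=Ro.from_rotvec(s["tool_rot"]); print(T.as_matrix().round(3))
d=get_image("wrist"); c=-np.array(d["R"]).T@np.array(d["t"])
print("cam in tool",T.inv().apply(c-s["position"]).round(3), "cam fwd tool",T.inv().apply(np.array(d["R"])[2]).round(3))
e=get_image("side"); print("side cam",(-np.array(e["R"]).T@np.array(e["t"])).round(3))
print(totool(np.array([0.42,-0.05,0.38])-s["position"]).round(3))
```

```text
[[ 0.893  0.45  -0.   ]
 [ 0.45  -0.893  0.001]
 [-0.    -0.001 -1.   ]]
cam in tool [ 0.079 -0.001 -0.162] cam fwd tool [-0.289 -0.     0.957]
side cam [-0.12  -0.94   0.869]
[ 0.353 -0.416 -0.158]
```

Emit:
play_rows:
  series: [60,0.402,-0.447,-0.158,0,0,70,60,0.402,-0.447,-0.158,0,0,70,60,0.402,-0.447,-0.158,0,0,70,60,0.402,-0.447,-0.158,0,0,70,60,0.402,-0.447,-0.158,0,0,70,60,0.402,-0.447,-0.158,0,0,70,60,0.402,-0.447,-0.158,0,0,70,60,0.402,-0.447,-0.158,0,0,70,60,0.402,-0.447,-0.158,0,0,70,60,0.402,-0.447,-0.158,0,0,70]

```text
time: 1.18
position: [0.3959, -0.2001, 0.3265]
tool_rot: [2.921, -1.155, 0.001]
ft_force: [0.3, 0.4, -0.2]
grip_width: 0.601
```

Run:
```python
from h import *
s=get_state();print(s["time"],s["position"],s["tool_rot"],s["joint_positions"].round(2))
d=get_image("side"); crop(d,280,250,130,90,6,"pics/s_board2.png")
d=get_image("wrist"); cv2.imwrite("pics/w2.png",d["frame"][:,:,::-1])
```

```text
1.1833 [ 0.39593418 -0.20006424  0.32646776] [ 2.92101770e+00 -1.15469745e+00  1.39802809e-03] [ 0.78 -0.15 -0.33  1.74 -0.05  1.54 -1.87]
```

View pics/s_board2.png

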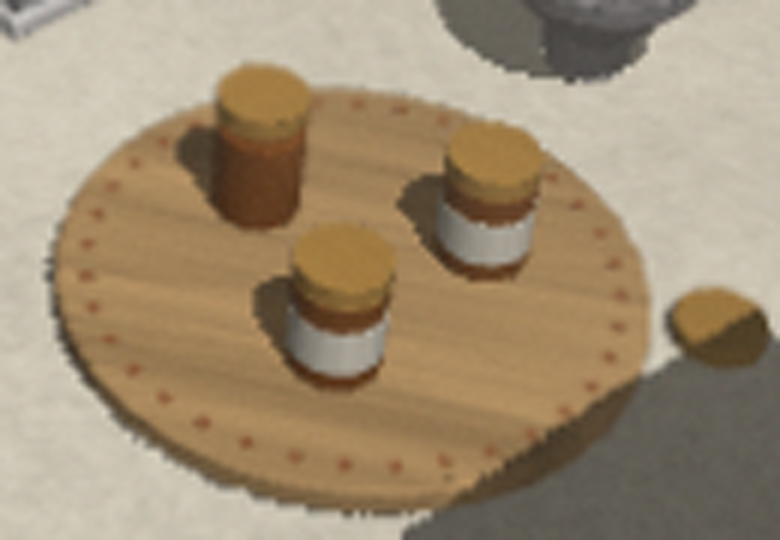

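View pics/w2.png

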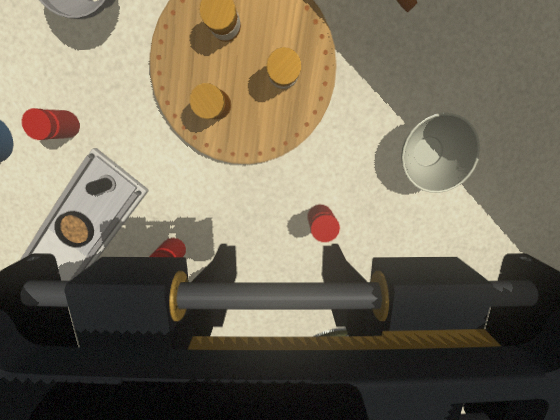

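The target is the jar at side crop (262,145), which is side pixel (324,274). It has bare amber glass, and in the top view it is the lid at (330,208). The other two, at side crops (490,200) and (343,305), carry white paper labels. The red look-alikes stand on the worktop. Next I'll measure the jar and the press.

```bash
cat > m.py <<'E'
from h import *
T=get_image("top"); S=get_image("side"); W=get_image("wrist")
for i in (S,T,W):pass
def lids(d,x0,y0,x1,y1,hue=(15,26),smin=110,vmin=120,amin=30):
    h=cv2.cvtColor(d["frame"],cv2.COLOR_RGB2HSV)
    m=cv2.inRange(h,(hue[0],smin,vmin),(hue[1],255,255)); k=np.zeros_like(m);k[y0:y1,x0:x1]=m[y0:y1,x0:x1]
    n,l,st,c=cv2.connectedComponentsWithStats(k)
    return [(c[i],st[i]) for i in range(1,n) if st[i,4]>amin]
E
python3 - <<'E'
from m import *
for n,d,b in [("top",T,(305,175,375,235)),("wrist",W,(150,0,340,130)),("side",S,(300,255,360,320))]:
    h=cv2.cvtColor(d["frame"],cv2.COLOR_RGB2HSV)
    for sm in (150,):
        for c,st in lids(d,*b,smin=sm): print(n,sm,c.round(1),st, onz(d,c,.086).round(4), onz(d,c,.080).round(4))
h=cv2.cvtColor(T["frame"],cv2.COLOR_RGB2HSV); print(h[208,330],h[208,345]); h=cv2.cvtColor(W["frame"],cv2.COLOR_RGB2HSV); print(h[100,208],h[100,240],h[65,285])
# dark things at press in top
g=cv2.cvtColor(T["frame"],cv2.COLOR_RGB2GRAY)
m=((g<60)*255).astype(np.uint8); k=np.zeros_like(m);k[180:222,185:290]=m[180:222,185:290]
n,l,st,c=cv2.connectedComponentsWithStats(k)
for i in range(1,n): 
    if st[i,4]>5: print(c[i].round(1),st[i],[onz(T,c[i],z).round(4) for z in(.035,.068,.26)])
for n,p in [("W",W)]: crop(p,0,140,200,150,4,"pics/w_press.png")
crop(S,215,140,100,115,5,"pics/s_press.png")
E
```

```text
wrist 150 [209.3  13.9] [191   0  37  32 963] [ 0.6065 -0.2802  0.086 ] [ 0.6088 -0.2806  0.08  ]
wrist 150 [275.9  68.1] [ 259   50   35   37 1014] [ 0.5062 -0.2976  0.086 ] [ 0.507  -0.2983  0.08  ]
wrist 150 [198.5 102.7] [182  85  36  36 967] [ 0.544  -0.1958  0.086 ] [ 0.5454 -0.195   0.08  ]
side 150 [337.1 294. ] [330 288  15  14 139] [ 0.4982 -0.3099  0.086 ] [ 0.503  -0.3051  0.08  ]
[ 18 143 177] [ 17 105 170]
[ 19 177 179] [ 17 130 185] [ 19 173 198]
[208.8 196.2] [203 191  12  11  96] [array([0.5863, 0.2933, 0.035 ]), array([0.583 , 0.2871, 0.068 ]), array([0.5638, 0.2509, 0.26  ])]
[273.8 197. ] [272 196   4   3  10] [array([0.5876, 0.0279, 0.035 ]), array([0.5843, 0.0271, 0.068 ]), array([0.5649, 0.0225, 0.26  ])]
```

View pics/w_press.png

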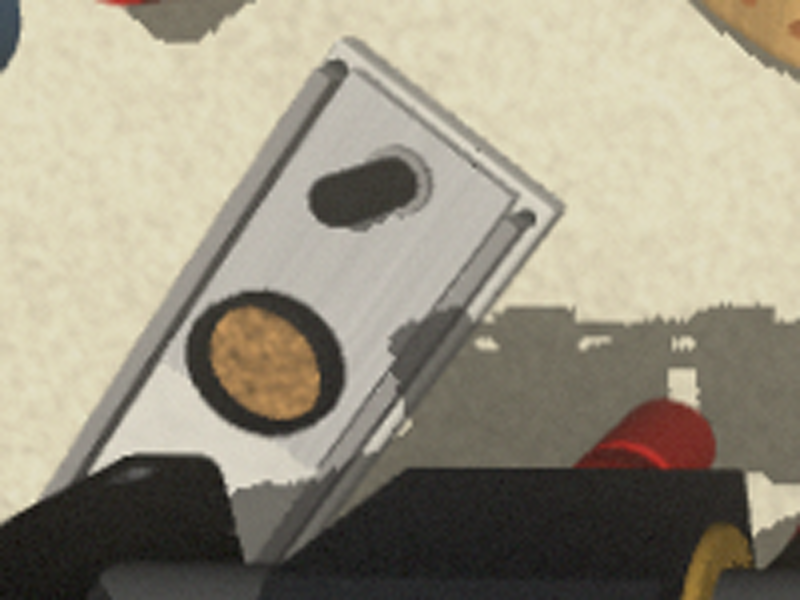

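View pics/s_press.png

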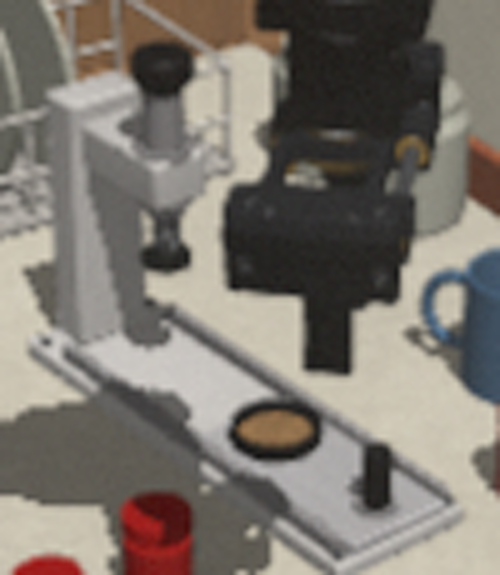

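The wrist and top views agree that the target's lid is at about (0.544,-0.196). The knob is at (0.564,0.251), the nest near (0.574,0.129) and the post at (0.584,0.027). That puts the carriage at about 0.01.

Run:
```python
from h import *
s=get_state(); print(totool(np.array([.544,-.1955,.15])-s["position"]).round(4))
```

```text
[ 0.104  -0.1062  0.1758]
```

Emit:
play_rows:
  series: [78,0.104,-0.106,0.1,0,0,0,78,0.104,-0.106,0.1,0,0,0,78,0.104,-0.106,0.1,0,0,0,78,0.104,-0.106,0.1,0,0,0,78,0.104,-0.106,0.16,0,0,0,78,0.104,-0.106,0.176,0,0,0,78,0.104,-0.106,0.176,0,0,0,78,0.104,-0.106,0.176,0,0,0,78,0.104,-0.106,0.176,0,0,0]

```text
time: 2.18
position: [0.5445, -0.1965, 0.1514]
tool_rot: [2.924, -1.149, 0.003]
ft_force: [-0.4, -0.1, 1.2]
grip_width: 0.779
```

Run:
```python
from m import *
s=get_state(); print(s["position"],s["joint_positions"].round(2),s["ft_force"])
cv2.imwrite("pics/w3.png",W["frame"][:,:,::-1])
for c,st in lids(W,0,0,560,420,smin=150,amin=200): print(c,st,onz(W,c,.086))
print("to jar",totool(np.array([.544,-.1955,.035])-s["position"]).round(4))
```

```text
[ 0.54555693 -0.19621487  0.15304586] [ 0.67  0.24 -0.43  1.71  0.11  1.2  -2.1 ] [-0.2395083  -0.64961822  0.72197385]
[303.22853233  83.69586042] [ 274   53   60   63 2923] [ 0.61158102 -0.28165442  0.086     ]
[403.15021834 171.11615721] [ 377  144   54   55 2290] [ 0.51038309 -0.29727065  0.086     ]
[280.07174888 216.12684177] [ 252  195   54   47 1561] [ 0.54909468 -0.20090147  0.086     ]
to jar [-0.0022  0.0007  0.118 ]
```

View pics/w3.png

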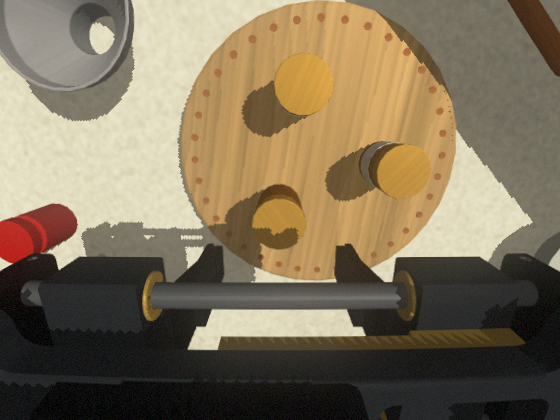

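Run:
```python
from h import *
W=get_image("wrist")
for p in [(279,221),(279,219)]: print(onz(W,p,.086))
for i in range(2): print(get_state()["position"]); get_image("top")
```

```text
[ 0.54661929 -0.19720488  0.086     ]
[ 0.54788402 -0.19837696  0.086     ]
[ 0.54538604 -0.19592697  0.15271648]
[ 0.54514159 -0.1956953   0.15224057]
```

Emit:
play_rows:
  series: [78,0,0,0.03,0,0,0,78,0,0,0.06,0,0,0,78,0,0,0.085,0,0,0,78,0,0,0.105,0,0,0,78,0,0,0.115,0,0,0,78,0,0,0.115,0,0,0]

```text
time: 2.98
position: [0.5426, -0.1946, 0.0329]
tool_rot: [2.925, -1.147, -0.006]
ft_force: [1.0, -0.7, -0.7]
grip_width: 0.782
```

Run:
```python
from h import *
print(get_state()["position"],get_state()["ft_force"])
W=get_image("wrist");cv2.imwrite("pics/w4.png",W["frame"][:,:,::-1])
```

```text
[ 0.54256118 -0.19455731  0.03290899] [ 1.03101103 -0.73884248 -0.68600293]
```

View pics/w4.png

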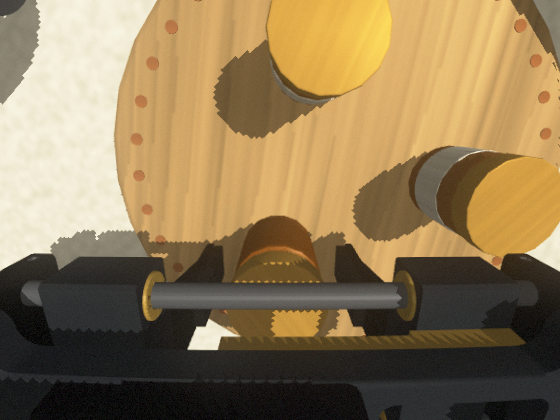

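Emit:
play_rows:
  series: [78,0.002,0,0,0,0,0,40,0.002,0,0,0,0,0,40,0.002,0,0,0,0,0,40,0.002,0,0,0,0,0,40,0.002,0,0,0,0,0,40,0.002,0,0,0,0,0,40,0.002,0,0,0,0,0,40,0.002,0,0,0,0,0]
  force: 18

```text
time: 3.7
position: [0.546, -0.1964, 0.0352]
tool_rot: [2.925, -1.146, 0.001]
ft_force: [0.1, -0.5, 2.7]
grip_width: 0.51
```

Emit:
play_rows:
  series: [40,0,0,-0.02,0,0,0,40,0,0,-0.05,0,0,0,40,0,0,-0.09,0,0,0,40,0,0,-0.13,0,0,0,40,0,0,-0.13,0,0,0,40,0,0,-0.13,0,0,0]

```text
time: 4.2
position: [0.5472, -0.1968, 0.1673]
tool_rot: [2.924, -1.147, 0.008]
ft_force: [-1.0, 0.5, -2.7]
grip_width: 0.511
```

Run:
```python
from h import *
s=get_state();print(s["position"],s["tool_rot"],s["ft_force"],s["grip_width"]*87)
S=get_image("side");crop(S,270,180,150,150,4,"pics/s5.png")
tgt=np.array([.574,.129,.16])
print(totool(tgt-s["position"]).round(4))
```

```text
[ 0.54720221 -0.19680464  0.16729136] [ 2.92448141 -1.14653832  0.00822888] [-0.98413952  0.50693802 -2.67039262] 44.45237058580046
[-0.2018 -0.2572  0.0071]
```

View pics/s5.png

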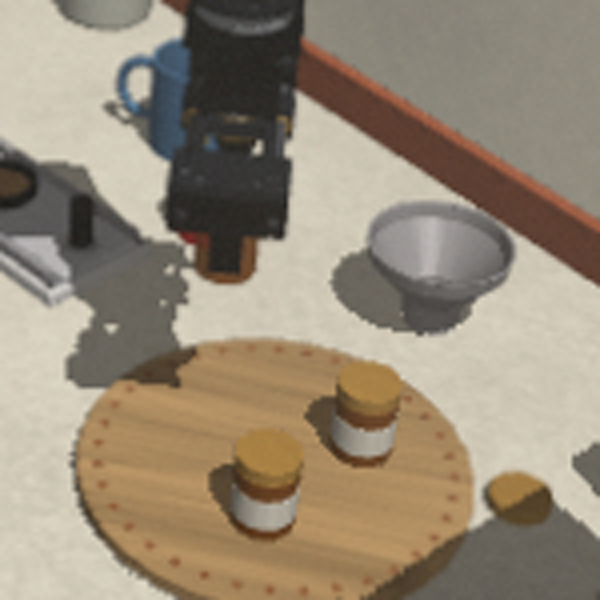

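Run:
```python
from m import *
for n,d,b,z in [("top",T,(236,188,264,212),.027),("side",S,(255,215,285,240),.027)]:
    for c,st in lids(d,*b,hue=(5,25),smin=70,vmin=60,amin=20): print(n,c.round(1),st,onz(d,c,z).round(4))
# outer ring in top
g=cv2.cvtColor(T["frame"],cv2.COLOR_RGB2GRAY)
m=((g<125)*255).astype(np.uint8);k=np.zeros_like(m);k[188:212,236:264]=m[188:212,236:264]
n,l,st,c=cv2.connectedComponentsWithStats(k)
for i in range(1,n):
    x,y,w,hh,a=st[i]
    if a>10: print(st[i],onz(T,c[i],.035).round(4),onz(T,(x+w/2-.5,y+hh/2-.5),.035).round(4))
crop(T,190,170,110,60,7,"pics/t6.png")
crop(S,240,190,80,60,9,"pics/s6.png")
```

```text
top [248.9 199.7] [244 194  11  12 105] [0.5756 0.1299 0.027 ]
side [269.7 225.2] [263 222  14   7  73] [0.577  0.1317 0.027 ]
[236 188  28  24 621] [0.5754 0.124  0.035 ] [0.5757 0.1267 0.035 ]
```

View pics/s6.png

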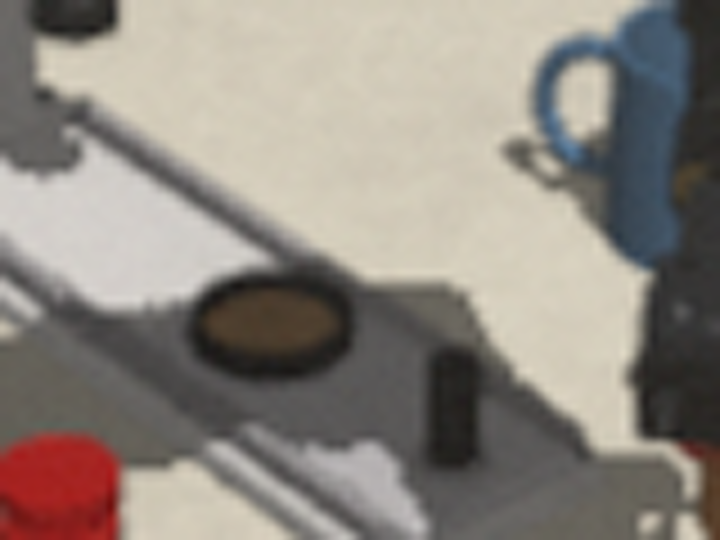

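View pics/t6.png

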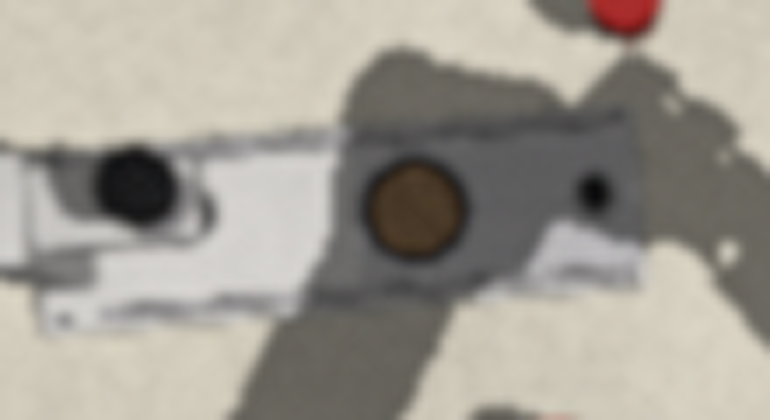

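Emit:
play_rows:
  series: [40,-0.202,-0.259,0,0,0,-13,40,-0.202,-0.259,0,0,0,-13,40,-0.202,-0.259,0,0,0,-13,40,-0.202,-0.259,0,0,0,-13,40,-0.202,-0.259,0,0,0,-13,40,-0.202,-0.259,0,0,0,-13,40,-0.202,-0.259,0,0,0,-13,40,-0.202,-0.259,0,0,0,-13,40,-0.202,-0.259,0,0,0,-13,40,-0.202,-0.259,0,0,0,-13]

```text
time: 5.23
position: [0.5719, 0.1346, 0.163]
tool_rot: [-3.038, 0.798, 0.005]
ft_force: [0.3, -1.1, -1.5]
grip_width: 0.511
```

Run:
```python
from h import *
s=get_state();print(s["position"],s["tool_rot"],s["joint_positions"].round(2),s["ft_force"],s["grip_width"]*87)
S=get_image("side");crop(S,215,130,110,110,5,"pics/s7.png")
s=get_state();print(s["position"],totool(np.array([.575,.1305,.10])-s["position"]).round(4))
```

```text
[0.57187398 0.13456438 0.1630366 ] [-3.03810267  0.79810657  0.00510344] [ 0.27  0.29 -0.65  1.67  0.18  1.25 -2.5 ] [ 0.28053179 -1.10409767 -1.53940732] 44.45432415288256
[0.57236812 0.13158146 0.16296207] [ 0.003  -0.0005  0.063 ]
```

View pics/s7.png

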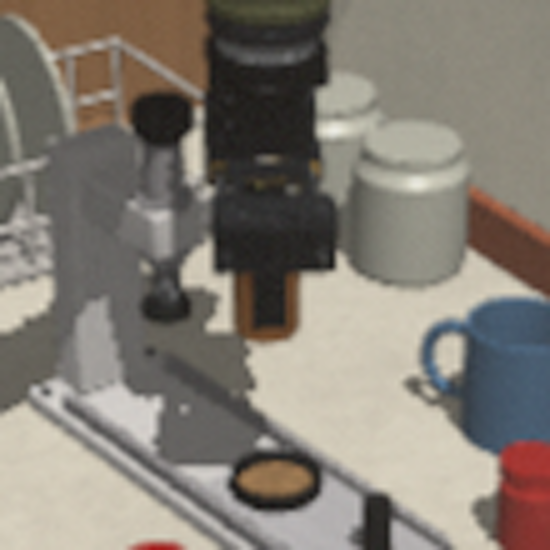

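Run:
```python
from h import *
P=[get_state()["position"]]
for i in range(4): S=get_image("side");P.append(get_state()["position"])
print(np.array(P).round(4))
crop(S,250,170,50,50,12,"pics/s8.png")
p=P[-1]
a=np.linspace(0,2*np.pi,73)
for zb in(.014,.017,.020):
    c=np.c_[p[0]+.022*np.cos(a),p[1]+.022*np.sin(a),np.full(73,p[2]-zb)]
    q=proj(S,c); print(zb,"left/right",q[:,0].min(),q[:,0].max(),"bottom",q[:,1].max())
print(totool(np.array([.575,.1305,.10])-np.mean(P[2:],0)).round(4))
```

```text
[[0.5724 0.1316 0.163 ]
 [0.5727 0.1299 0.1631]
 [0.5731 0.129  0.1634]
 [0.5733 0.1287 0.1637]
 [0.5734 0.1288 0.164 ]]
0.014 left/right 262.5714048311305 276.01572717319453 bottom 197.90874253105267
0.017 left/right 262.5769619464885 276.00700492648724 bottom 198.71337284964216
0.02 left/right 262.5825184349039 275.9983053038214 bottom 199.51627691733768
[ 0.0007 -0.0024  0.0637]
```

View pics/s8.png

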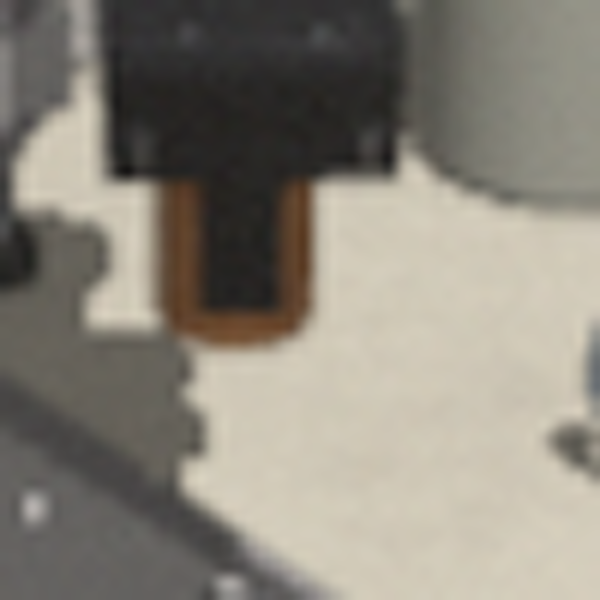

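The side view shows the held jar at x=262.7–275.8, and the TCP predicts 262.6–276.0. The jar is therefore centred in the grip, with its base about 15–16 mm below the TCP.

Emit:
play_rows:
  series: [40,0.001,-0.0025,0.02,0,0,0,40,0.001,-0.0025,0.04,0,0,0,40,0.001,-0.0025,0.06,0,0,0,40,0.001,-0.0025,0.08,0,0,0,40,0.001,-0.0025,0.095,0,0,0,40,0.001,-0.0025,0.1,0,0,0,40,0.001,-0.0025,0.1,0,0,0,40,0.001,-0.0025,0.1,0,0,0]

```text
time: 6.15
position: [0.576, 0.132, 0.0652]
tool_rot: [-3.035, 0.81, -0.001]
ft_force: [1.3, 0.7, -1.4]
grip_width: 0.507
```

Run:
```python
from h import *
P=[]
for i in range(4): S=get_image("side");P.append(get_state()["position"])
print(np.array(P).round(4),get_state()["ft_force"])
crop(S,240,190,60,60,10,"pics/s9.png")
W=get_image("wrist");cv2.imwrite("pics/w9.png",W["frame"][:,:,::-1])
print(totool(np.array([.575,.1305,.0425])-P[-1]).round(4))
```

```text
[[0.5765 0.1324 0.0658]
 [0.5767 0.1325 0.0661]
 [0.5766 0.1327 0.0661]
 [0.5765 0.1328 0.066 ]] [ 0.73606894  0.46372257 -1.08004308]
[-0.0002  0.0027  0.0235]
```

View pics/s9.png

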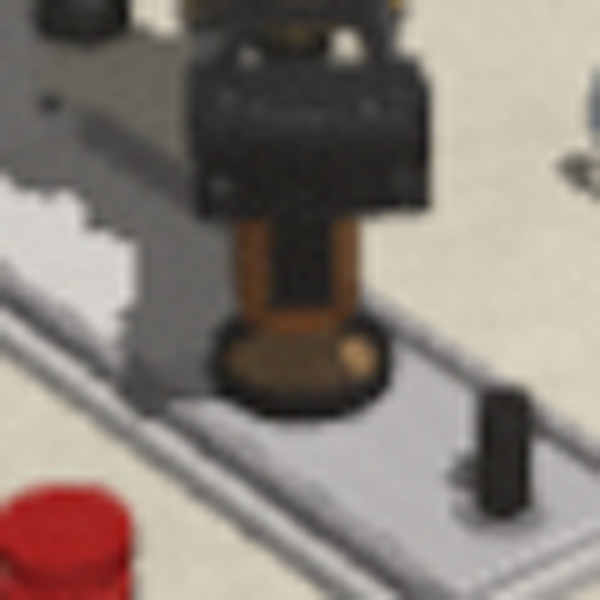

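View pics/w9.png

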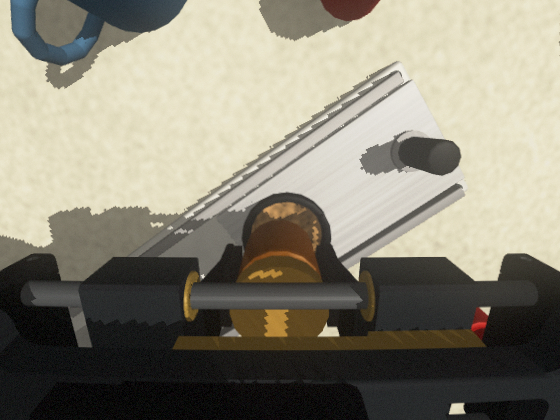

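Emit:
play_rows:
  series: [40,0.001,0.003,0,0,0,0,40,0.001,0.003,0.005,0,0,0,40,0.001,0.003,0.01,0,0,0,40,0.001,0.003,0.014,0,0,0,40,0.001,0.003,0.018,0,0,0,40,0.001,0.003,0.021,0,0,0,40,0.001,0.003,0.021,0,0,0,40,0.001,0.003,0.021,0,0,0,40,0.001,0.003,0.021,0,0,0]

```text
time: 7.15
position: [0.575, 0.1296, 0.0436]
tool_rot: [-3.036, 0.808, -0.0]
ft_force: [0.3, -0.0, -1.6]
grip_width: 0.51
```

Run:
```python
from h import *
P=[]
for i in range(3): S=get_image("side");P.append(np.r_[get_state()["position"],get_state()["ft_force"]])
print(np.array(P).round(4))
crop(S,240,190,60,60,10,"pics/s10.png")
W=get_image("wrist");crop(W,160,130,240,220,3,"pics/w10.png")
```

```text
[[ 0.575   0.1296  0.0437  0.3398  0.2922 -0.9024]
 [ 0.575   0.1296  0.0437 -0.0984 -0.2198 -1.2563]
 [ 0.575   0.1296  0.0438  0.2545 -0.8904 -0.9906]]
```

View pics/s10.png

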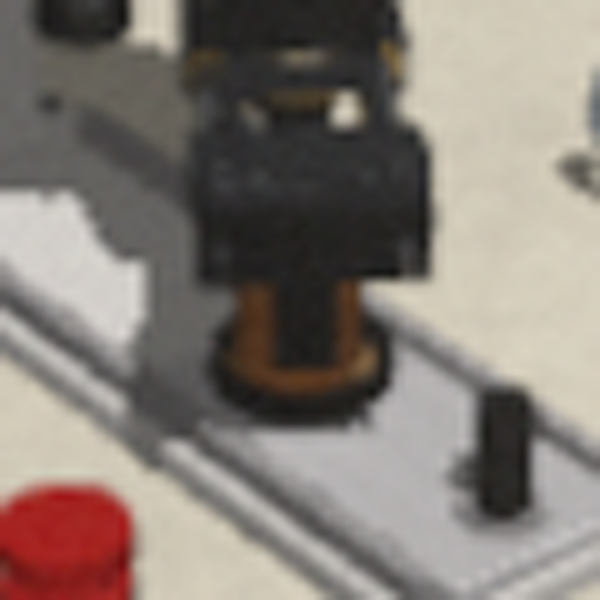

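View pics/w10.png

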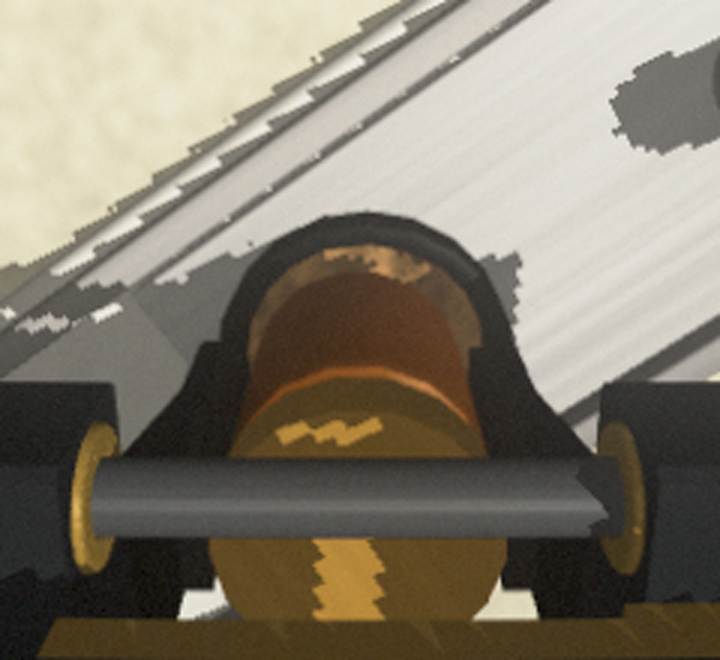

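Emit:
play_rows:
  series: [40,0.0,0.0,0.001,0,0,0,40,0,0,0.002,0,0,0,40,0,0,0.002,0,0,0,40,0,0,0.002,0,0,0]

```text
time: 7.68
position: [0.5753, 0.1296, 0.0424]
tool_rot: [-3.036, 0.808, -0.001]
ft_force: [-1.6, -1.4, 4.6]
grip_width: 0.51
```

The upward wrist force shows the jar is standing in the nest, so I'll release it.

Emit:
play_rows:
  series: [52,0,0,-0.001,0,0,0,56,0,0,-0.001,0,0,0,62,0,0,-0.001,0,0,0,70,0,0,-0.001,0,0,0,75,0,0,-0.001,0,0,0,75,0,0,-0.001,0,0,0,75,0,0,-0.001,0,0,0,75,0,0,-0.001,0,0,0,75,0,0,-0.001,0,0,0]

```text
time: 8.43
position: [0.575, 0.1295, 0.0427]
tool_rot: [3.036, -0.808, 0.0]
ft_force: [0.8, -1.0, -1.1]
grip_width: 0.746
```

Emit:
play_rows:
  series: [75,0,0,-0.02,0,0,0,75,0,0,-0.05,0,0,0,75,0,0,-0.09,0,0,0,75,0,0,-0.12,0,0,0,75,0,0,-0.12,0,0,0,75,0,0,-0.12,0,0,0]

```text
time: 8.93
position: [0.5764, 0.13, 0.1651]
tool_rot: [-3.034, 0.808, -0.007]
ft_force: [-0.3, -0.5, -0.8]
grip_width: 0.754
```

Run:
```python
from h import *
S=get_image("side");
s=get_state();print(s["position"],s["tool_rot"],s["ft_force"],s["grip_width"]*87)
crop(S,220,160,100,100,6,"pics/s11.png")
W=get_image("wrist");cv2.imwrite("pics/w11.png",W["frame"][:,:,::-1])
```

```text
[0.57515464 0.1294482  0.16312267] [-3.03581747e+00  8.08305084e-01 -1.96538506e-03] [-0.75752494  0.00134092 -0.50940034] 65.29293264168733
```

View pics/s11.png

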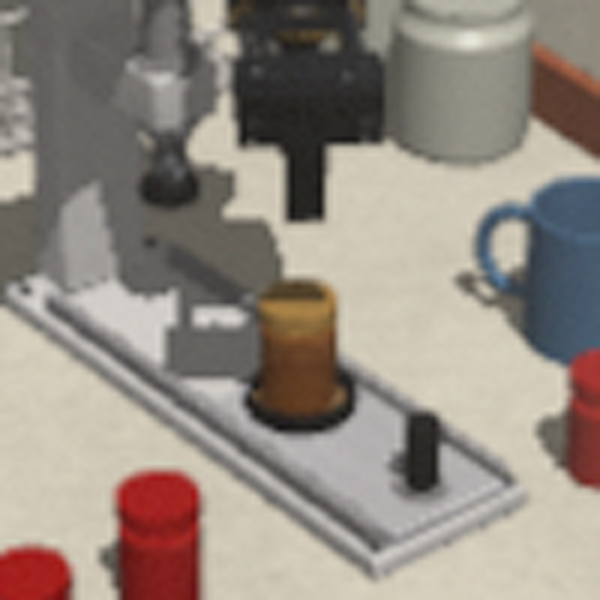

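View pics/w11.png

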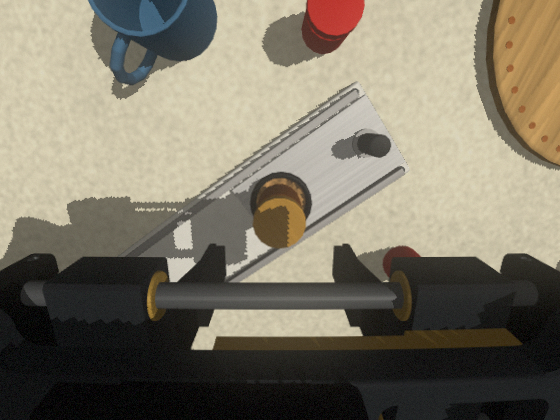

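The jar stands upright in the nest and is free. In the side crop it is at (298,345) inside the ring, and the lid is still proud. Next I'll shut the fingers, turn the tool, and go behind the post.

Emit:
play_rows:
  series: [0,0.094,0.137,0,0,0,-115,0,0.094,0.137,0,0,0,-115,0,0.094,0.137,0,0,0,-115,0,0.094,0.137,0,0,0,-115,0,0.094,0.137,0,0,0,-115,0,0.094,0.137,0,0,0,-115,0,0.094,0.137,0,0,0,-115,0,0.094,0.137,0,0,0,-115,0,0.094,0.137,0,0,0,-115,0,0.094,0.137,0,0,0,-115]

```text
time: 9.87
position: [0.5871, -0.0362, 0.1606]
tool_rot: [-2.949, -1.078, 0.005]
ft_force: [-0.3, 0.2, -0.7]
grip_width: 0.075
```

Run:
```python
from h import *
s=get_state();print(s["position"],s["tool_rot"],s["joint_positions"].round(2));M=Ro.from_rotvec(s["tool_rot"]).as_matrix();print(M.round(3),"turn left",85-np.degrees(np.arctan2(M[1,0],M[0,0])))
```

```text
[ 0.58712912 -0.03615287  0.16059472] [-2.94899326 -1.07760104  0.00477427] [ 0.63  0.31 -0.74  1.67  0.22  1.25 -1.02]
[[ 0.764  0.645 -0.004]
 [ 0.645 -0.764  0.001]
 [-0.002 -0.003 -1.   ]] turn left 44.8538813960978
```

Emit:
play_rows:
  series: [0,0,0,0,0,0,-45,0,0,0,0.02,0,0,-45,0,0,0,0.04,0,0,-45,0,0,0,0.06,0,0,-45,0,0,0,0.08,0,0,-45,0,0,0,0.1,0,0,-45,0,0,0,0.115,0,0,-45,0,0,0,0.115,0,0,-45,0,0,0,0.115,0,0,-45]

```text
time: 10.62
position: [0.5872, -0.0359, 0.0463]
tool_rot: [-2.321, -2.113, 0.002]
ft_force: [-0.2, -0.6, 0.4]
grip_width: 0.006
```

Run:
```python
from h import *
S=get_image("side");T=get_image("top");W=get_image("wrist")
s=get_state();print(s["time"],s["position"],s["ft_force"],s["joint_positions"].round(2));M=Ro.from_rotvec(s["tool_rot"]).as_matrix();print(np.degrees(np.arctan2(M[1,0],M[0,0])))
crop(S,220,140,120,120,5,"pics/s12.png")
cv2.imwrite("pics/w12.png",W["frame"][:,:,::-1])
u=np.array([-.089,.996,0]);
print("u in tool",totool(u).round(4)," to post",totool(np.array([.584,.027,.045])-s["position"]).round(4))
```

```text
10.7667 [ 0.58935263 -0.03592364  0.04889861] [ 0.10670812 -0.81637497  0.27521264] [ 0.68  0.47 -0.82  1.77  0.39  1.07 -0.36]
84.71213747185911
u in tool [ 9.836e-01 -1.804e-01 -5.000e-04]  to post [ 0.0622 -0.0111  0.0039]
```

View pics/s12.png

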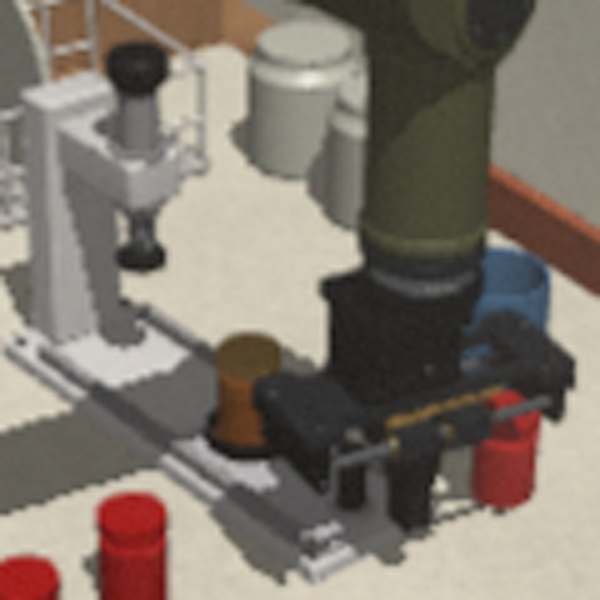

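View pics/w12.png

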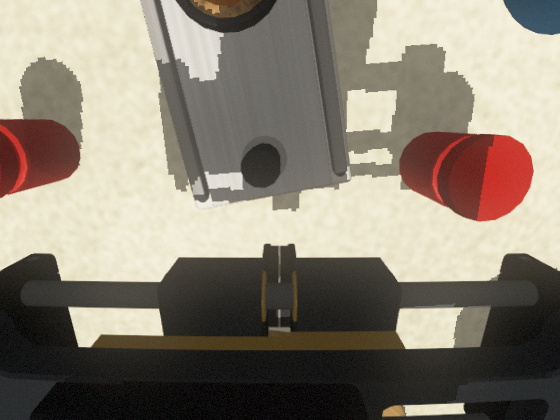

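Emit:
play_rows:
  series: [0,0.015,-0.003,0,0,0,0,0,0.03,-0.006,0,0,0,0,0,0.035,-0.0065,0,0,0,0,0,0.039,-0.007,0,0,0,0,0,0.043,-0.008,0,0,0,0,0,0.047,-0.009,0,0,0,0,0,0.051,-0.0095,0,0,0,0,0,0.055,-0.01,0,0,0,0,0,0.059,-0.011,0,0,0,0,0,0.064,-0.012,0,0,0,0]

```text
time: 11.6
position: [0.5823, 0.0285, 0.0477]
tool_rot: [2.321, 2.117, -0.0]
ft_force: [-0.3, -3.1, 1.4]
grip_width: 0.006
```

Run:
```python
from h import *
S=get_image("side");W=get_image("wrist")
s=get_state();print(s["time"],s["position"],s["ft_force"])
crop(S,220,140,120,120,5,"pics/s13.png")
cv2.imwrite("pics/w13.png",W["frame"][:,:,::-1])
```

```text
11.7 [0.58209472 0.03043808 0.04771791] [-0.23187766 -0.23190547  0.50505117]
```

View pics/s13.png

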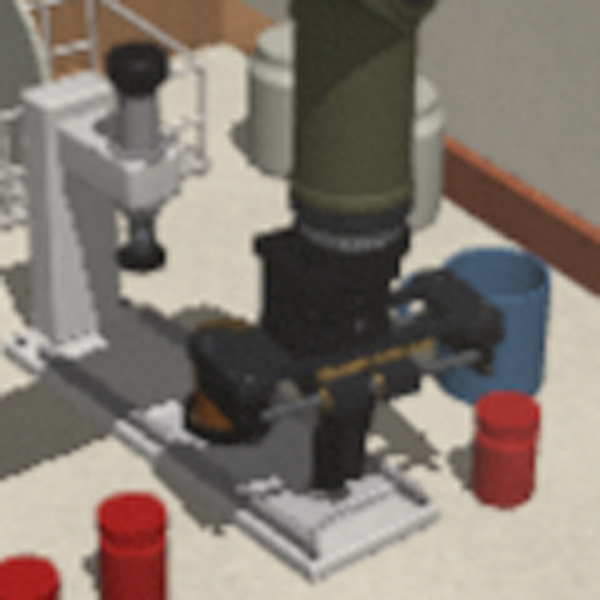

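View pics/w13.png

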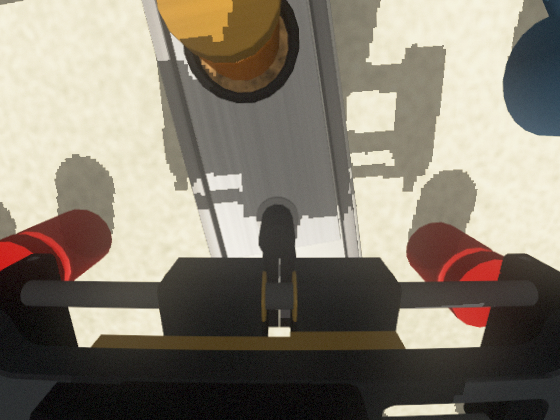

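Emit:
play_rows:
  series: [0,0.006,-0.001,0,0,0,0,0,0.013,-0.0025,0,0,0,0,0,0.021,-0.004,0,0,0,0,0,0.03,-0.0055,0,0,0,0,0,0.039,-0.007,0,0,0,0,0,0.048,-0.009,0,0,0,0,0,0.057,-0.0105,0,0,0,0,0,0.066,-0.012,0,0,0,0,0,0.073,-0.0135,0,0,0,0,0,0.079,-0.0145,0,0,0,0]

```text
time: 12.53
position: [0.5744, 0.1102, 0.0476]
tool_rot: [-2.318, -2.119, 0.0]
ft_force: [-1.9, -2.7, 1.3]
grip_width: 0.006
```

Emit:
play_rows:
  series: [0,0.004,-0.0007,0,0,0,0,0,0.007,-0.0013,0,0,0,0,0,0.01,-0.002,0,0,0,0,0,0.01,-0.002,0,0,0,0,0,0.01,-0.002,0,0,0,0]

```text
time: 12.95
position: [0.574, 0.1195, 0.0477]
tool_rot: [-2.319, -2.118, -0.001]
ft_force: [-1.0, -0.9, -0.6]
grip_width: 0.005
```

Run:
```python
from h import *
S=get_image("side");W=get_image("wrist");T=get_image("top")
s=get_state();print(s["time"],s["position"],s["ft_force"])
crop(S,220,140,120,120,5,"pics/s14.png")
cv2.imwrite("pics/w14.png",W["frame"][:,:,::-1])
```

```text
13.1 [0.57445525 0.11915012 0.04786384] [ 0.46232909 -0.42353378 -1.12889242]
```

View pics/s14.png

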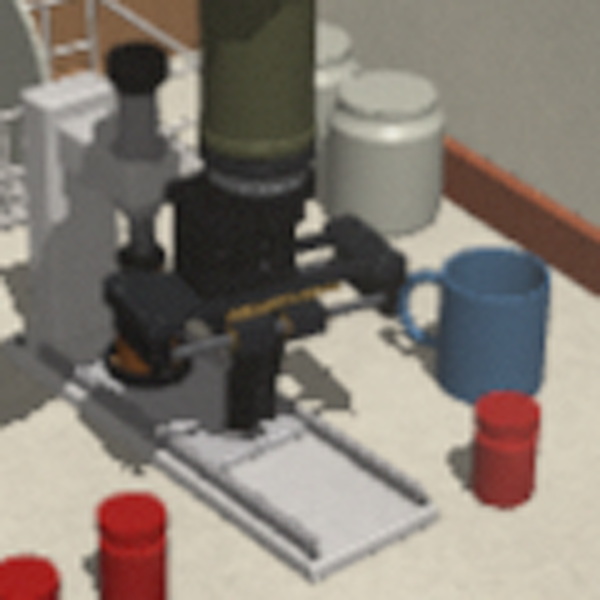

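View pics/w14.png

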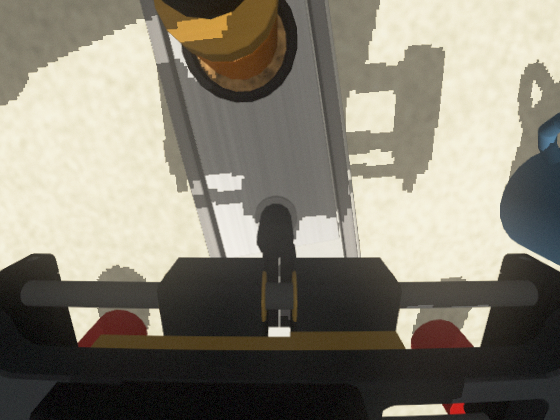

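Emit:
play_rows:
  series: [0,0.002,-0.0004,0,0,0,0,0,0.004,-0.0007,0,0,0,0,0,0.006,-0.001,0,0,0,0,0,0.006,-0.001,0,0,0,0]

```text
time: 13.43
position: [0.5739, 0.1245, 0.0479]
tool_rot: [2.319, 2.117, 0.0]
ft_force: [0.4, -2.7, 0.4]
grip_width: 0.004
```

Emit:
play_rows:
  series: [0,0.001,-0.0002,0,0,0,0,0,0.002,-0.0004,0,0,0,0,0,0.003,-0.0005,0,0,0,0,0,0.003,-0.0005,0,0,0,0]

```text
time: 13.77
position: [0.5739, 0.1248, 0.0478]
tool_rot: [2.319, 2.114, -0.004]
ft_force: [0.5, -7.5, 2.4]
grip_width: 0.007
```

Emit:
play_rows:
  series: [0,0.0015,-0.0003,0,0,0,0,0,0.0015,-0.0003,0,0,0,0,0,0.0015,-0.0003,0,0,0,0]

```text
time: 14.02
position: [0.5739, 0.1248, 0.0478]
tool_rot: [2.319, 2.112, -0.006]
ft_force: [-0.2, -10.4, 4.4]
grip_width: 0.005
```

Run:
```python
from h import *
S=get_image("side");W=get_image("wrist");T=get_image("top")
s=get_state();print(s["time"],s["position"],s["ft_force"])
crop(S,220,140,120,120,5,"pics/s15.png")
crop(W,100,0,300,300,2,"pics/w15.png")
```

```text
14.1667 [0.57390362 0.1248162  0.04781106] [  0.28913999 -10.63710445   3.70544515]
```

View pics/w15.png

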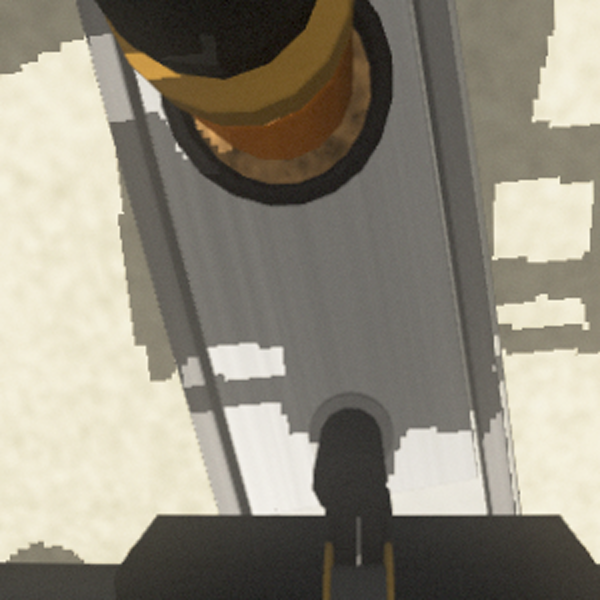

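The carriage stalled at 10 N while the jar sat under the foot, so it is home. I'll back off, rise, and measure the knob.

Emit:
play_rows:
  series: [0,-0.01,0.002,0,0,0,0,0,-0.04,0.007,0,0,0,0,0,-0.05,0.009,-0.02,0,0,0,0,-0.05,0.009,-0.06,0,0,0,0,-0.05,0.009,-0.1,0,0,0,0,-0.05,0.009,-0.14,0,0,0,0,-0.05,0.009,-0.18,0,0,0,0,-0.05,0.009,-0.22,0,0,0,0,-0.05,0.009,-0.26,0,0,0,0,-0.05,0.009,-0.27,0,0,0]

```text
time: 15.0
position: [0.5797, 0.0815, 0.3247]
tool_rot: [2.315, 2.117, 0.015]
ft_force: [0.7, 0.9, -0.1]
grip_width: 0.01
```

Run:
```python
from h import *
S=get_image("side");W=get_image("wrist");T=get_image("top")
s=get_state();print(s["time"],s["position"],s["ft_force"],s["joint_positions"].round(2))
crop(S,210,140,100,100,6,"pics/s16.png");crop(T,180,165,110,60,7,"pics/t16.png")
cv2.imwrite("pics/w16.png",W["frame"][:,:,::-1])
for n,d,b,th in [("top",T,(195,185,220,208),50),("side",S,(225,145,260,163),45)]:
    g=cv2.cvtColor(d["frame"],cv2.COLOR_RGB2GRAY);m=((g<th)*255).astype(np.uint8);k=np.zeros_like(m);k[b[1]:b[3],b[0]:b[2]]=m[b[1]:b[3],b[0]:b[2]]
    nn,l,st,c=cv2.connectedComponentsWithStats(k)
    for i in range(1,nn):
        if st[i,4]>8: print(n,c[i],st[i],onz(d,c[i],.258).round(4))
for P in ([.564,.251,.268],[.564,.251,.258]): print(proj(T,P),proj(S,P),proj(W,P))
```

```text
15.15 [0.57781159 0.08010796 0.31826448] [ 0.16395752  0.27512534 -0.24120557] [ 0.6   0.26 -0.95  1.44  0.21  1.54 -0.43]
top [209.28846154 196.03846154] [204 191  12  11 104] [0.5648 0.2497 0.258 ]
side [246.93975904 153.30120482] [242 149  11  10  83] [0.558  0.2415 0.258 ]
[[208.37757851 195.96345295]] [[246.9862531  149.14401338]] [[232.32313158 -14.72737605]]
[[208.90471014 196.25679646]] [[247.05496403 151.91022653]] [[234.41463181  -8.11671868]]
```

View pics/s16.png

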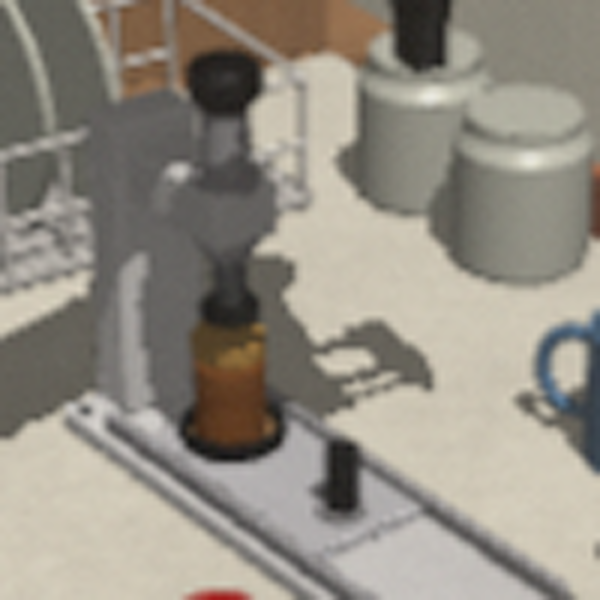

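View pics/w16.png

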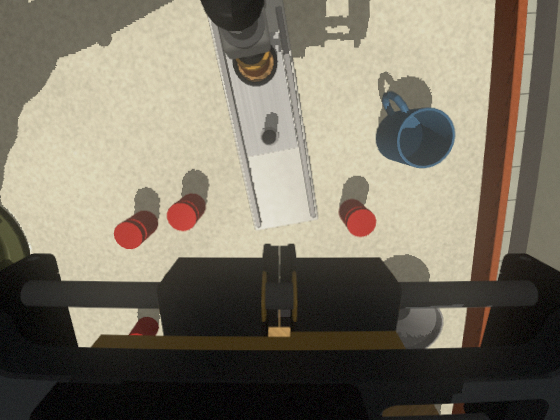

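Emit:
play_rows:
  series: [0,0.168,-0.029,0.0,0,0,0,0,0.168,-0.029,0,0,0,0,0,0.168,-0.029,0,0,0,0,0,0.168,-0.029,0,0,0,0,0,0.168,-0.029,0.01,0,0,0,0,0.168,-0.029,0.02,0,0,0,0,0.168,-0.029,0.02,0,0,0,0,0.168,-0.029,0.02,0,0,0]

```text
time: 15.82
position: [0.5638, 0.2467, 0.2955]
tool_rot: [-2.321, -2.116, 0.006]
ft_force: [0.5, -0.8, 0.3]
grip_width: 0.001
```

Run:
```python
from h import *
P=[]
for i in range(4): S=get_image("side");P.append(np.r_[get_state()["position"],get_state()["ft_force"]])
print(np.array(P).round(4)); W=get_image("wrist")
crop(S,210,110,100,120,5,"pics/s17.png")
cv2.imwrite("pics/w17.png",W["frame"][:,:,::-1])
print(proj(W,[.564,.251,.268]),proj(W,[[.544,.251,.268],[.584,.251,.268]]),totool(np.array([.564,.2505,.275])-P[-1][:3]).round(4))
```

```text
[[ 0.5643  0.2466  0.2965  0.9323 -0.5198  0.2296]
 [ 0.5646  0.2468  0.2972 -0.1576 -0.521   0.0648]
 [ 0.5646  0.2471  0.2977 -0.7048  0.1839  0.8786]
 [ 0.5646  0.2474  0.298   1.131  -0.7451 -0.022 ]]
[[279.1106065  237.94140733]] [[250.76186992 240.38623303]
 [307.61123873 235.46048703]] [ 0.0031 -0.0009  0.023 ]
```

View pics/s17.png

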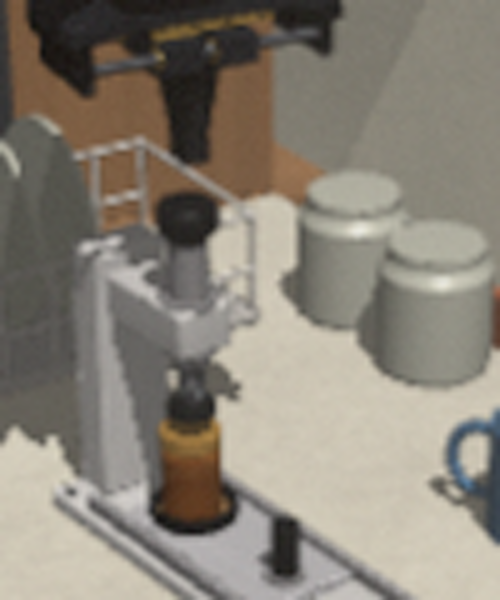

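View pics/w17.png

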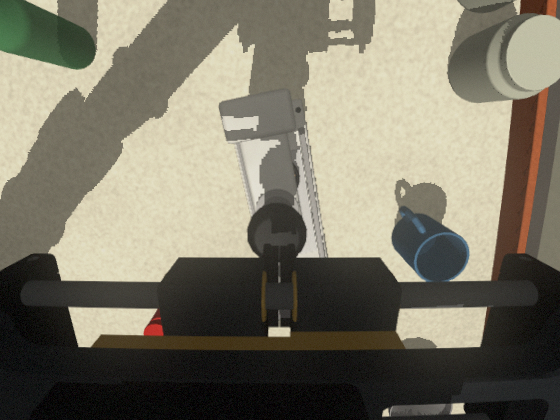

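Emit:
play_rows:
  series: [0,0.003,-0.001,0.008,0,0,0,0,0.003,-0.001,0.016,0,0,0,0,0.003,-0.001,0.024,0,0,0,0,0.003,-0.001,0.027,0,0,0,0,0.003,-0.001,0.027,0,0,0,0,0.003,-0.001,0.027,0,0,0]

```text
time: 16.57
position: [0.563, 0.2518, 0.2704]
tool_rot: [-2.32, -2.118, 0.001]
ft_force: [-0.2, 0.9, 0.1]
grip_width: 0.004
```

Emit:
play_rows:
  series: [0,0,0,0.002,0,0,0,0,0,0,0.003,0,0,0,0,0,0,0.004,0,0,0,0,0,0,0.005,0,0,0,0,0,0,0.005,0,0,0,0,0,0,0.005,0,0,0]

```text
time: 17.07
position: [0.5633, 0.2521, 0.266]
tool_rot: [2.32, 2.118, 0.001]
ft_force: [0.3, 0.5, 2.1]
grip_width: 0.006
```

Emit:
play_rows:
  series: [0,0,0,0.002,0,0,0,0,0,0,0.004,0,0,0,0,0,0,0.006,0,0,0,0,0,0,0.008,0,0,0,0,0,0,0.01,0,0,0,0,0,0,0.01,0,0,0]

```text
time: 17.57
position: [0.5633, 0.2521, 0.2554]
tool_rot: [-2.32, -2.118, -0.001]
ft_force: [2.2, 0.5, 2.8]
grip_width: 0.009
```

Emit:
play_rows:
  series: [0,0,0,0.002,0,0,0,0,0,0,0.004,0,0,0,0,0,0,0.006,0,0,0,0,0,0,0.008,0,0,0,0,0,0,0.01,0,0,0,0,0,0,0.01,0,0,0]

```text
time: 18.07
position: [0.5633, 0.2521, 0.2469]
tool_rot: [2.319, 2.118, 0.002]
ft_force: [-0.9, -1.3, 9.7]
grip_width: 0.004
```

Run:
```python
from h import *
P=[]
for i in range(3): S=get_image("side");P.append(np.r_[get_state()["position"],get_state()["ft_force"]])
print(np.array(P).round(4))
crop(S,210,110,100,120,5,"pics/s18.png")
```

```text
[[ 0.5633  0.2521  0.247  -1.8806 -1.0122  9.7442]
 [ 0.5633  0.2521  0.2471 -0.6208 -0.5641  9.4005]
 [ 0.5633  0.2521  0.2472 -0.9579 -0.8853 10.2842]]
```

View pics/s18.png

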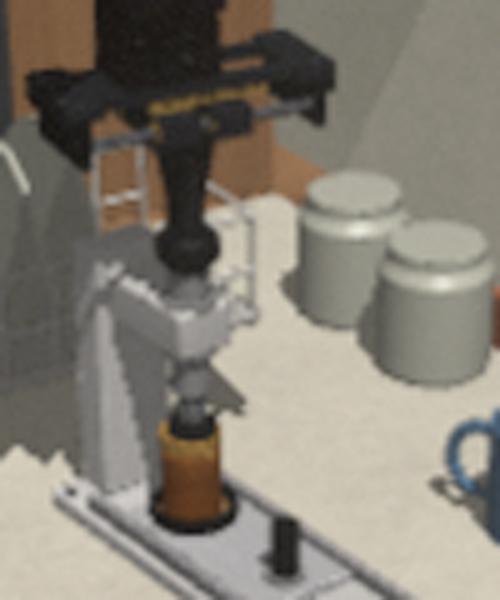

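Emit:
play_rows:
  series: [0,0,0,0.0015,0,0,0,0,0,0,0.003,0,0,0,0,0,0,0.0045,0,0,0,0,0,0,0.006,0,0,0,0,0,0,0.007,0,0,0,0,0,0,0.007,0,0,0,0,0,0,0.007,0,0,0]

```text
time: 18.8
position: [0.5633, 0.2521, 0.2408]
tool_rot: [2.319, 2.117, 0.002]
ft_force: [-2.1, -0.9, 12.7]
grip_width: 0.01
```

Run:
```python
from h import *
P=[]
for i in range(4): S=get_image("side");P.append(np.r_[get_state()["position"],get_state()["ft_force"]])
print(np.array(P).round(4))
```

```text
[[ 0.5633  0.2521  0.2409 -2.5688 -1.8361 13.2868]
 [ 0.5634  0.2521  0.2409 -1.9538 -1.411  13.3831]
 [ 0.5633  0.2521  0.2409 -1.2057 -0.9012 11.992 ]
 [ 0.5634  0.2521  0.2409 -2.0073 -1.2854 13.4108]]
```

Emit:
play_rows:
  series: [0,0,0,0.001,0,0,0,0,0,0,0.002,0,0,0,0,0,0,0.003,0,0,0,0,0,0,0.003,0,0,0,0,0,0,0.003,0,0,0,0,0,0,0.003,0,0,0]

```text
time: 19.5
position: [0.5634, 0.2522, 0.2384]
tool_rot: [2.319, 2.117, 0.002]
ft_force: [-3.6, -1.2, 15.2]
grip_width: 0.001
```

Run:
```python
from h import *
P=[]
for i in range(5): S=get_image("side");P.append(np.r_[get_state()["position"],get_state()["ft_force"]])
print(np.array(P).round(4),get_state()["time"])
crop(S,210,110,100,120,5,"pics/s19.png")
```

```text
[[ 0.5634  0.2521  0.2384 -2.421  -2.0226 14.6799]
 [ 0.5634  0.2522  0.2384 -3.1751 -1.7503 14.3109]
 [ 0.5634  0.2522  0.2384 -2.5336 -2.515  14.8489]
 [ 0.5634  0.2522  0.2384 -2.1299 -1.3301 14.868 ]
 [ 0.5633  0.2521  0.2384 -2.831  -1.0308 15.0067]] 19.75
```

View pics/s19.png

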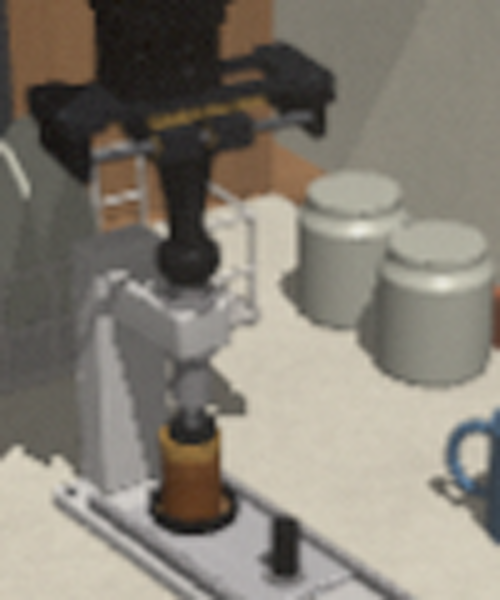

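The force is steady at 14.8 N with about 29.6 mm of travel, which is on target. The lid has moved down in the picture and the jar is upright in the nest, so I'm handing in while still holding the knob.

Run:
```python
from bench import *
print(close_job()); s=get_state(); print(s["time"],s["position"],s["ft_force"])
```

```text
the job is handed in; nothing more can be done
None
the job is handed in; nothing more can be done
```

I put the unlabelled jar (at about (0.544, -0.196) on the board) in the nest and let go of it. Then I pushed the carriage home by its post and pressed the ram's knob down with the shut fingers. The job was handed in at 19.75 s with the arm still holding the knob; no verdict was reported.

My last checks, all consistent with the goal:
- **Carriage:** it stopped moving at the end of its travel while I pushed with about 10 N, so I took it as home.
- **Press:** the tool was steady at z = 0.2384 m, about 29.6 mm of ram travel. The push was about 14.8 N, which works out to roughly 11.6 mm of foot squeeze and 9–10 N on the lid.
- **Jar:** the last side picture shows it upright in the nest, with the foot on the lid.

- **Inferred, not measured:** the exact lid and foot positions come from travel and force.
- **Sideways force:** 2–3 N also showed on the knob while holding it.
- **Other things:** I saw no contact with anything else, but I did not re-measure the other items at the end.

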